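# Draw the plunger of the bench cylinder to its groove and hold it

## Task

Ready the upright glass cylinder for its leak check: first swing the flat keeper bar aside so that it no longer covers the plunger's collar, and leave it aside. Then take the plunger by its knob and draw it straight up out of its snug bore, without shifting the stand and without pulling well past the mark, until the groove turned in the rod is level with the cylinder's top rim. Finish while still gripping the plunger and holding it still there; leave the other things on the bench alone.

Things in the scene. Friction and masses are not known exactly. Their poses are not given: they have to be found in the camera images.
- stand: loose, heavy (3 kg) stand on rubber feet: grey base plate 120 x 160 mm, 15 mm high, carrying an upright clear cylinder (37 mm across at its metal top rim, rim 120 mm above the worktop) and a 14 mm pivot pillar. Origin on the cylinder's axis at the underside; z up; the pillar stands at x -15, y +55 mm. It is not to be shifted or tipped.
- barrel_rim (a point): centre of the cylinder's top rim, 120 mm above the stand's origin, axes as the stand's. The bore (17.5 mm across, 99 mm deep) runs straight down from here.
- plunger: steel plunger, about 0.2 kg (0.15 to 0.28), free in the bore, falls back if let go. Origin on its axis at the underside of its collar, z up along the axis. Rod 16 mm across, from 0 to 90 mm below the origin (so 50 mm of rod are still in the bore when the groove is at the rim); collar 36 mm across, 0 to 8 mm above, resting on the rim at the start; neck 12 mm across, 8 to 24 mm; upright black round knob 26 mm across, 24 to 54 mm above.
- plunger_groove (a point): middle of the dark groove, 2 mm wide, round the plunger's rod: on its axis, 40 mm below the underside of the collar (inside the cylinder at the start, and to be raised to the rim).
- plunger_knob (a point): middle of the plunger's black knob (26 mm across, 30 mm high), on the axis, 39 mm above the underside of the collar: where to grip it.
- keeper (a joint): angle of the flat keeper bar about the pillar: 0 to 0.06 rad at the start, lying 3 mm above the collar beside the neck; grows, clockwise seen from above, as the bar's free end moves towards the stand's -x side; stop at 1.6. The collar is free of the bar beyond 0.25; 0.6 to 1.0 is well aside. It turns with little friction (about 0.3 N at the tab) and stays where it is left. Bar 12 mm wide, 7 mm thick, 104 mm long, 131 to 138 mm above the worktop.
- keeper_hinge (a point): point on the keeper's vertical pivot axis, 134.5 mm above the worktop; at the stand's x -15, y +55 mm.
- keeper_tab (a point): where to pinch or push the round upright steel pin on the bar's free end: on the pin's axis, 10 mm below its top. Pin 10 mm across, rising 35 mm from the bar to 173 mm above the worktop, 90 mm from the pivot axis; at joint value q it lies from the hinge at x -90 sin q, y -90 cos q mm in the stand's axes.
- reagent_bottle: amber screw-cap bottle, 44 mm across and 92 mm tall, standing; a bystander, to be left where it is. Origin at the centre of its underside.
- dropper_bottle: small white dropper bottle, 27 mm across and 66 mm tall, standing behind the stand on its -y side; a bystander, to be left where it is. Origin at the centre of its underside.
- test_plate: flat white test plate, 67x52x5 mm, lying; a bystander, to be left where it is. Origin at the centre of its underside.
- dropper_bottle_2: another small white dropper bottle, 27 mm across and 66 mm tall, standing on the stand's +y side; a bystander, to be left where it is. Origin at the centre of its underside.
Mind the look-alikes: they are no part of the job. There is more than one size of the stand; the job needs the middle-sized.

How it is judged:
By the outcome, as a careful person would: the job done as asked, in the order asked, and still so for the second after the job is handed in, while the arm keeps its last pose, push and grip.
It also fails if it takes over 45 s, if anything falls off the work surface, if the arm or the gripper's body presses on something with over 40 N, if the wrist force passes 120 N, or if a joint passes its speed limit or range.

## Robot

A 6-joint arm with a two-finger parallel gripper is mounted at the origin on a cart in front of the work surface, level with it; the furniture and walls round the work are solid. World frame = base frame: x ahead of the robot, y to its left, z up, the work surface at z = 0. Lengths are in mm, angles in rad, forces in N, time in s.
With the tool pointing down it reaches from about 275 to 975 mm from the base axis. Payload 8.4 kg.
Tool frame: the origin (TCP) lies between the finger pads; the fingertips stand 11 mm ahead of it and the grasp point (between the pads) lies 8 mm behind it; y points along the fingers, z is the direction in which the jaws open and shut, and the axes are right-handed (so a half turn about y gives the same grasp; the last joint's range is limited). The gripper opens to 92 mm and grips with 3 to 60 N. Pads are 20 mm wide; open, the fingers measure 128 mm over their backs; the gripper's body (75 mm by 189 mm) begins 69 mm behind the grasp point.
Start: joints at [-1.245, 0.353, 1.633, -0, 1.155, -0.002], TCP at [201.224, -591.723, 225.583] pointing down, gripper open.
Joint ranges: [-2.63, 2.63], [-0.92, 2.1], [0.06, 2.66], [-1.3, 4.44], [0, 2.69], [-3.02, 3.02]. Speed limits (rad/s): [2.22, 2.22, 2.79, 3.14, 3.14, 3.14].

## Interface

Orientations are given as a unit quaternion [w, x, y, z].
In Python, from bench import state, snapshot, job_done gives the robot as it stands.
- The arm moves only by the tool carry_out, never from a script. Its arguments are lists of equal length, an entry for each row: "dp": the shift along the tool's x, y, z in mm, a list of three; "twist": the turn, a rotation vector about the tool's x, y, z in degrees, a list of three; "fingers": the gripper command: -1 is shut, 1 is fully open, values between are in proportion. In form: {"dp": [[dx, dy, dz], ...], "twist": [[wx, wy, wz], ...], "fingers": [fingers, ...]}. A call has exactly 8 rows; each row shifts and turns the commanded pose from where the row before left it, along the tool's axes as they then stand; what a row does not reach is not made up. A row lasts 1/12 s, in which the tool goes at most 41.7 mm and 7.16 degrees, less where a joint would pass 70% of its speed; a pose out of reach is approached as far as the arm can. A call with a gripper value outside its range is refused whole. The fingers move at their own pace and stop on an object; "squeeze" is the grip in N (left out, the last holds). Time passes only in rows, so rows that do not move let the fingers close, or fill a call up. It gives the time, the measured TCP pose, the force and the opening at its end, in the units of the state.
- state(): the state, without advancing time (a new reading comes with each control period).
- snapshot(name): name is "side" or "top"; returns a dict with "frame" (480x640x3 uint8, blue, green, red), "K" (3x3 intrinsics, pixels), "k1" (the pictures are not rectified: a ray, as slopes to the right and down, at radius r is drawn at 1 + k1 r^2 times it, then the intrinsics apply), "position" and "orientation" of the camera in the world. Camera axes: x right, y down, z forward; pixel columns grow to the right and rows downward; lengths in mm; the calibration is good to about 2 mm. A picture is of the moment at which its call begins. There is no depth.
- job_done(): hands the job in, once; it reports no verdict.
The state is a dict: "clock": time; "joint_positions": joint angles; "joint_velocities": joint speeds; "joint_torque": joint torques, N m; "position": TCP position; "ee_rot": TCP orientation; "force": force on the tool from outside, world axes, zero at the start; "ft_torque": the same for the moment, N m; "grip_width": opening from 0.0 (shut) to 1.0 (fully open).
Only numpy, scipy, OpenCV 4.12 (cv2) and the standard library are available. Lean on these libraries where they do the work, as an engineer would, in place of code of your own. Each camera call takes 0.05 s, during which the arm holds its last target.

## Working session

There is one attempt and no reset: what is moved stays moved. The work goes in short steps, Python scripts to look and compute and a tool call to move; the robot and the scene stay as the last step left them, time stands still between calls to the robot, and variables do not carry over. Pictures are saved under pics/ and viewed, and the job is handed in when it is done.

Besides the shell and the picture viewer there is one more tool, called in YAML: its name, and indented under it one key for each argument. carry_out: Moves the arm, as the interface text tells. Its arguments: {"type":"object","properties":{"dp":{"type":"array","items":{"type":"array","items":{"type":"number"}}},"twist":{"type":"array","items":{"type":"array","items":{"type":"number"}}},"fingers":{"type":"array","items":{"type":"number"}},"squeeze":{"type":"number"}},"required":["dp","twist","fingers"]}

```bash
mkdir -p pics; ls
python3 - <<'E'
from bench import state, snapshot
import cv2,json
s=state();print(s)
for n in("side","top"):
    d=snapshot(n);cv2.imwrite(f"pics/{n}0.png",d["frame"]);print(n,d["K"],d["k1"],d["position"],d["orientation"])
E
```

```text
pics
{'clock': 0.0, 'joint_positions': array([-1.24540027e+00,  3.53618767e-01,  1.63412573e+00,  5.93181087e-06,
        1.15517265e+00, -2.39986235e-03]), 'joint_velocities': array([-7.00432708e-04, -1.75896703e-03, -1.38322122e-04,  1.84862654e-03,
        2.72174614e-05, -7.41423572e-04]), 'joint_torque': array([ 5.55054299e-03, -5.93835962e+01, -3.34223413e+01,  7.00878329e-02,
        2.34790536e-02, -5.73673537e-05]), 'position': array([ 201.07560668, -591.27782575,  224.88561932]), 'ee_rot': array([ 0.11530092, -0.11544773,  0.69809316, -0.69716817]), 'force': array([ 0.66378698, -0.22306549,  0.37271067]), 'ft_torque': array([-0.01652248, -0.00096425,  0.03352023]), 'grip_width': 0.9999907748001144}
side [[477.68581927   0.         320.88475842]
 [  0.         477.68581927 237.86320523]
 [  0.           0.           1.        ]] -0.06275304970549225 [652.15532622 878.45664491 564.31377204] [-0.0260334   0.03893791  0.84610591 -0.53095282]
top [[607.57053386   0.         317.45109501]
 [  0.         607.57053386 244.4242599 ]
 [  0.           0.           1.        ]] -0.1749637423372397 [ 368.10040054  -46.97601624 1307.79857007] [-0.05403677  0.71541076 -0.69414955  0.05851379]
```

View pics/side0.png

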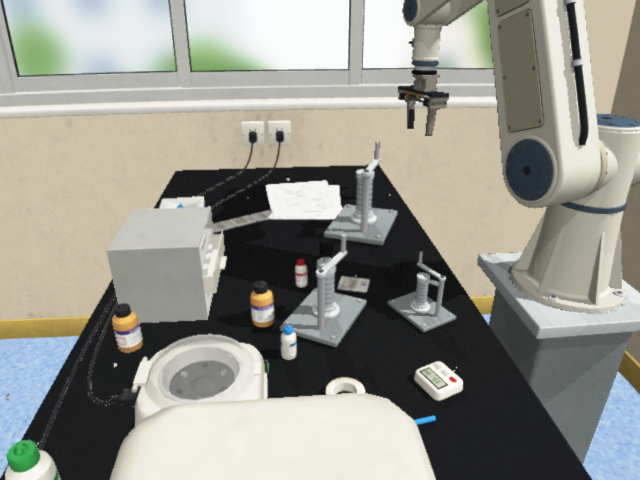

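View pics/top0.png

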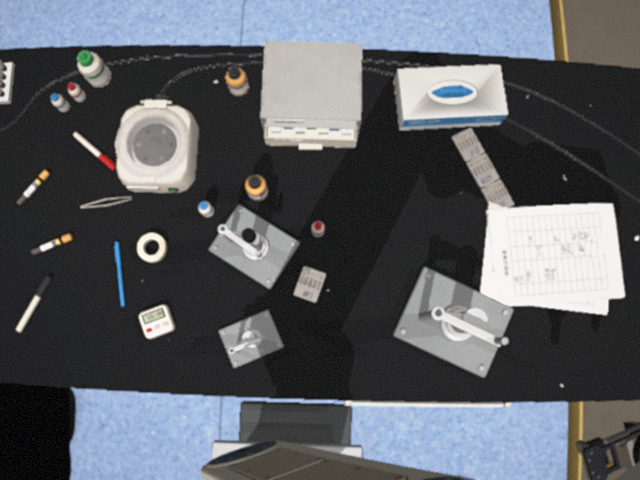

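Candidates in the top view are the stands at (253,245), at (251,338), which is the smallest, and at (455,322), which is the largest. In the side view they are at (325,300), (422,300) and (363,215). The middle-sized one is (253,245) in top and (325,300) in side, and it has the black knob. Next I'll check it in a close crop.

```bash
cat > h.py <<'E'
import numpy as np,cv2
from scipy.spatial.transform import Rotation as R
from bench import state,snapshot
def rot(q): return R.from_quat([q[1],q[2],q[3],q[0]])
def dist(d): return np.array([d["k1"],0,0,0,0.])
def ray(d,px):
    u=cv2.undistortPoints(np.array([[px]],float),d["K"],dist(d))[0,0]
    v=rot(d["orientation"]).apply([u[0],u[1],1.]); return np.array(d["position"]),v/np.linalg.norm(v)
def onz(d,px,z):
    o,v=ray(d,px); return o+v*(z-o[2])/v[2]
def tri(d1,p1,d2,p2):
    o1,v1=ray(d1,p1);o2,v2=ray(d2,p2)
    A=np.stack([v1,-v2],1);t=np.linalg.lstsq(A,o2-o1,rcond=None)[0]
    a=o1+t[0]*v1;b=o2+t[1]*v2; return (a+b)/2,np.linalg.norm(a-b)
def proj(d,P):
    r=rot(d["orientation"]).inv(); t=r.apply(-np.array(d["position"]))
    return cv2.projectPoints(np.array([P],float),r.as_rotvec(),t,d["K"],dist(d))[0][0,0]
def crop(d,x0,y0,w,h,s,name):
    c=cv2.resize(d["frame"][y0:y0+h,x0:x0+w],None,fx=s,fy=s,interpolation=cv2.INTER_CUBIC);cv2.imwrite("pics/"+name,c)
E
python3 - <<'E'
from h import *
t=snapshot("top");s=snapshot("side")
crop(t,200,195,105,100,6,"t1.png");crop(s,275,225,100,125,4.8 and 4,"s1.png")
E
```

```text
(no output)
```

View pics/t1.png

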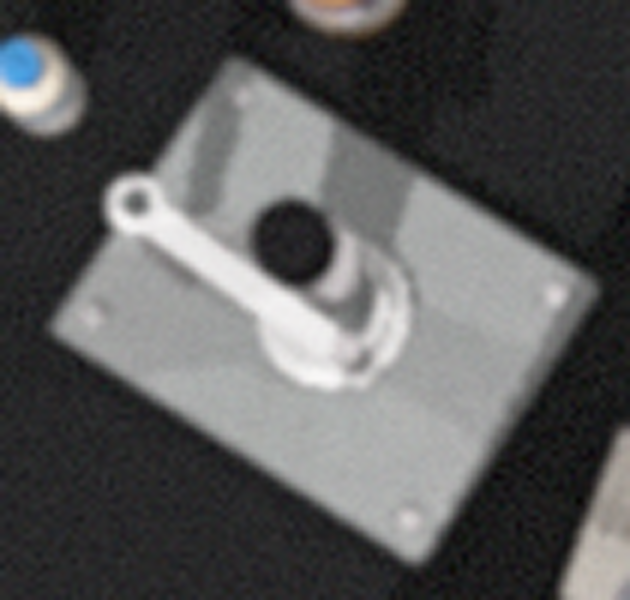

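View pics/s1.png

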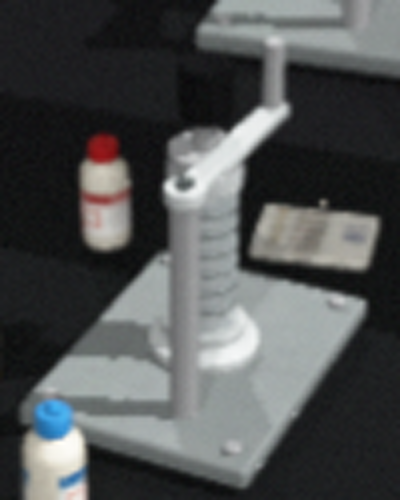

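The crop confirms the middle-sized stand: hinge top at (222,229), black knob at (249,235) in the top view; pillar top (321,271) and pin (344,237) in the side view. The black knob is faint in the side view, so I'll enhance it and measure.

Run:
```python
from h import *
t=snapshot("top");s=snapshot("side")
s["frame"]=np.clip(s["frame"].astype(float)*5,0,255).astype(np.uint8)
crop(s,300,225,60,60,10,"s2.png")
t["frame"]=np.clip(t["frame"].astype(float)*3,0,255).astype(np.uint8)
crop(t,235,220,45,45,12,"t2.png")
```

```text
(no output)
```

View pics/s2.png

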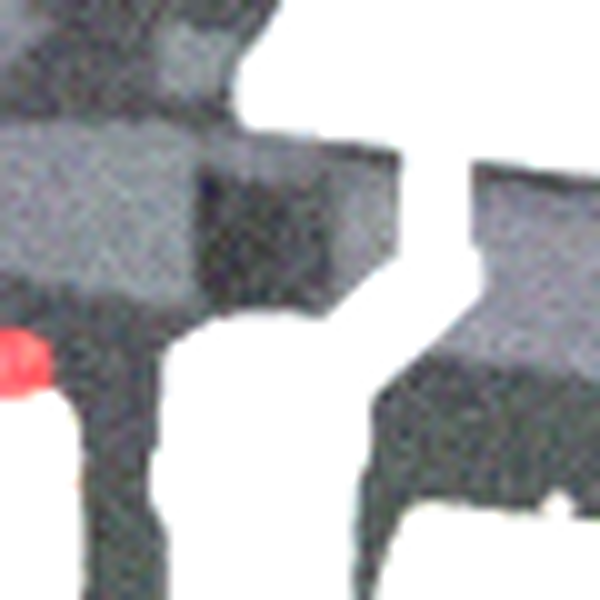

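View pics/t2.png

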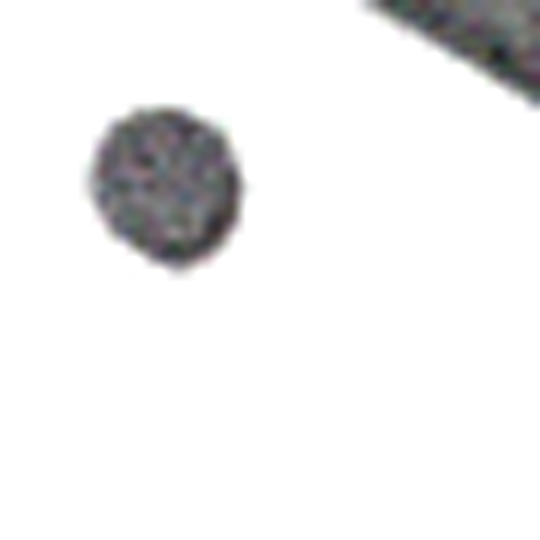

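```bash
cat > m.py <<'E'
from h import *
t=snapshot("top");s=snapshot("side")
f=lambda c,x0,y0,k:((c[0]+.5)/k-.5+x0,(c[1]+.5)/k-.5+y0)
T=lambda *c:f(c,200,195,6)
cor=[onz(t,T(*c),15)[:2] for c in((235,55),(605,290),(420,565),(50,325))]
cor=np.array(cor);print("corners",cor.round(1));print("len",np.linalg.norm(np.roll(cor,-1,0)-cor,axis=1).round(1),"ctr",cor.mean(0))
yv=(cor[0]-cor[1]+cor[3]-cor[2]);print("yaw+y dir",np.degrees(np.arctan2(yv[1],yv[0])))
k1,e=tri(t,f((168,185),235,220,12),s,f((265,158),300,225,10));print("knobtop",k1.round(1),e, onz(t,f((168,185),235,220,12),174))
h,e=tri(t,T(135,203),s,f((183,185),275,225,4));print("hinge top",h.round(1),e,onz(t,T(135,203),138))
pt=f((275,40),275,225,4)
p=tri(t,T(360,335),s,pt);print("pin",p[0].round(1),p[1])
y=h[:2]-k1[:2];print("knob->hinge",y,np.linalg.norm(y),"expect",np.hypot(15,55))
for q in(0,.03,.06):
  pass
E
python3 m.py
```

```text
corners [[660.6 122.4]
 [578.1 -15.3]
 [477.1  47.1]
 [559.2 184.3]]
len [160.5 118.8 159.9 118.8] ctr [568.74739229  84.62522126]
yaw+y dir 59.08697883359104
knobtop [565.7  79.9 171.3] 1.3490652885866026 [564.54152536  79.74710331 174.        ]
hinge top [582.2 136.5 138.7] 0.1020086099857764 [582.23632822 136.58795143 138.        ]
pin [533.3  58.1 172. ] 5.211708041752461
knob->hinge [16.46761794 56.52407478] 58.87404751235602 expect 57.0087712549569
```

```bash
cat > plan.py <<'E'
from h import *
import sys
a=np.radians(59.1-90); X=np.array([np.cos(a),np.sin(a),0]);Y=np.array([-np.sin(a),np.cos(a),0])
hinge=np.array([582.2,136.5,0]); O=hinge+15*X-55*Y
st=state(); Rt=rot(st["ee_rot"])
print("t",st["clock"].__round__(2),"pos",st["position"].round(1),"F",st["force"].round(1),"M",st["ft_torque"].round(2),"grip",round(st["grip_width"],3),"j",st["joint_positions"].round(2))
print("axes x,y,z cols\n",Rt.as_matrix().round(3))
def togo(P): 
    return Rt.inv().apply(np.array(P)-st["position"])
def yaw(ztool):
    z=Rt.as_matrix()[:,2]; d=np.array(ztool)
    return np.degrees(np.arctan2(np.cross(z,d)[2],z@d))
print("O",O.round(1),"stand frame pos",((st["position"]-O)@X).round(1),((st["position"]-O)@Y).round(1))
print("world yaw to z=+X",yaw(X),"to -X",yaw(-X))
E
python3 - <<'E'
from plan import *
pin=hinge-90*np.sin(.03)*X-90*np.cos(.03)*Y
print("pin",pin)
E
```

```text
t 0.4 pos [ 201.2 -591.6  225.5] F [0.5 0.7 0.3] M [-0.   -0.01  0.03] grip 1.0 j [-1.25  0.35  1.63 -0.    1.16 -0.  ]
axes x,y,z cols
 [[-0.947 -0.     0.322]
 [-0.322  0.    -0.947]
 [ 0.    -1.    -0.   ]]
O [566.8  81.6   0. ] stand frame pos 32.0 -765.4
world yaw to z=+X 40.31369395922422 to -X -139.6863060407758
pin [533.68565643  60.69526091   0.        ]
```

carry_out:
  dp:
    - [0,-15,0]
    - [0,-15,0]
    - [0,-15,0]
    - [0,-15,0]
    - [0,-15,0]
    - [0,-15,0]
    - [0,-15,0]
    - [0,0,0]
  twist:
    - [0,-6.7,0]
    - [0,-6.7,0]
    - [0,-6.7,0]
    - [0,-6.7,0]
    - [0,-6.7,0]
    - [0,-6.7,0]
    - [0,0,0]
    - [0,0,0]
  fingers: [-0.3,-0.3,-0.3,-0.3,-0.3,-0.3,-0.3,-0.3]
  squeeze: 10

```text
clock: 1.07
position: [201.7, -592.9, 333.8]
ee_rot: [-0.348, 0.348, -0.614, 0.617]
force: [-0.0, -0.1, -0.1]
grip_width: 0.444
```

carry_out:
  dp:
    - [-20,0,-2]
    - [-30,0,-2]
    - [-30,0,-2]
    - [-30,0,-2]
    - [-30,0,-2]
    - [-30,0,-2]
    - [-30,0,-2]
    - [-30,0,-2]
  twist:
    - [0,0,0]
    - [0,0,0]
    - [0,0,0]
    - [0,0,0]
    - [0,0,0]
    - [0,0,0]
    - [0,0,0]
    - [0,0,0]
  fingers: [-0.3,-0.3,-0.3,-0.3,-0.3,-0.3,-0.3,-0.3]

```text
clock: 1.73
position: [306.2, -384.8, 329.7]
ee_rot: [0.348, -0.348, 0.616, -0.616]
force: [0.2, -0.2, -0.1]
grip_width: 0.35
```

carry_out:
  dp:
    - [-30,0,-2]
    - [-30,0,-2]
    - [-30,0,-2]
    - [-30,0,-2]
    - [-30,0,-2]
    - [-30,0,-2]
    - [-30,0,-2]
    - [-30,0,-2]
  twist:
    - [0,0,0]
    - [0,0,0]
    - [0,0,0]
    - [0,0,0]
    - [0,0,0]
    - [0,0,0]
    - [0,0,0]
    - [0,0,0]
  fingers: [-0.3,-0.3,-0.3,-0.3,-0.3,-0.3,-0.3,-0.3]

```text
clock: 2.4
position: [416.1, -170.9, 329.9]
ee_rot: [0.348, -0.348, 0.616, -0.616]
force: [0.3, 0.3, -0.7]
grip_width: 0.348
```

```bash
python3 plan.py
```

```text
t 2.4 pos [ 416.1 -170.9  329.9] F [ 0.3  0.3 -0.7] M [-0.05 -0.02 -0.03] grip 0.348 j [-0.39 -0.02  1.85 -0.    1.31  0.15]
axes x,y,z cols
 [[-0.516 -0.     0.856]
 [-0.856  0.    -0.516]
 [ 0.    -1.    -0.   ]]
O [566.8  81.6   0. ] stand frame pos 0.4 -294.1
world yaw to z=+X 0.18267675330508823 to -X -179.8173232466949
```

carry_out:
  dp:
    - [-34,0,-2.5]
    - [-34,0,-2.5]
    - [-34,0,-2.5]
    - [-34,0,-2.5]
    - [-34,0,-2.5]
    - [-34,0,-2.5]
    - [-30,0,-2]
    - [-20,0,-1]
  twist:
    - [0,0,0]
    - [0,0,0]
    - [0,0,0]
    - [0,0,0]
    - [0,0,0]
    - [0,0,0]
    - [0,0,0]
    - [0,0,0]
  fingers: [-0.3,-0.3,-0.3,-0.3,-0.3,-0.3,-0.3,-0.3]

```text
clock: 3.07
position: [532.1, 57.1, 329.6]
ee_rot: [0.348, -0.348, 0.616, -0.615]
force: [-0.6, 0.0, -0.3]
grip_width: 0.347
```

carry_out:
  dp:
    - [0,20,0]
    - [0,25,0]
    - [0,25,0]
    - [0,25,0]
    - [0,20,0]
    - [0,10,0]
    - [0,0,0]
    - [0,0,0]
  twist:
    - [0,0,0]
    - [0,0,0]
    - [0,0,0]
    - [0,0,0]
    - [0,0,0]
    - [0,0,0]
    - [0,0,0]
    - [0,0,0]
  fingers: [-0.3,-0.3,-0.3,-0.3,-0.3,-0.3,-0.3,-0.3]

```text
clock: 3.73
position: [531.4, 54.5, 205.5]
ee_rot: [0.348, -0.348, 0.616, -0.615]
force: [0.9, 0.0, 1.3]
grip_width: 0.35
```

```bash
python3 plan.py
python3 - <<'E'
from h import *
t=snapshot("top");s=snapshot("side")
crop(t,180,175,130,120,5,"t3.png");crop(s,265,185,120,150,4,"s3.png")
E
```

```text
t 3.73 pos [531.4  54.5 205.5] F [0.9 0.  1.3] M [-0.03 -0.06  0.01] grip 0.35 j [0.1  0.23 1.85 0.   1.06 0.64]
axes x,y,z cols
 [[-0.516 -0.001  0.857]
 [-0.857 -0.    -0.516]
 [ 0.    -1.    -0.001]]
O [566.8  81.6   0. ] stand frame pos -16.4 -41.5
world yaw to z=+X 0.14388470814056162 to -X -179.85611529185945
```

View pics/t3.png

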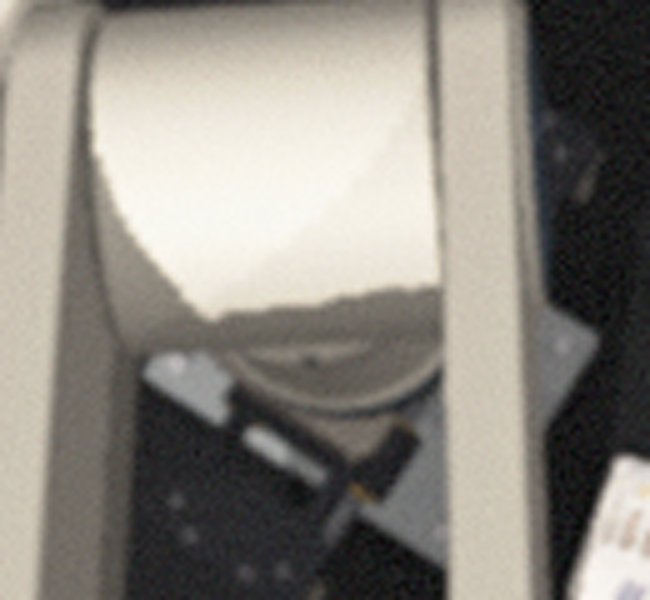

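View pics/s3.png

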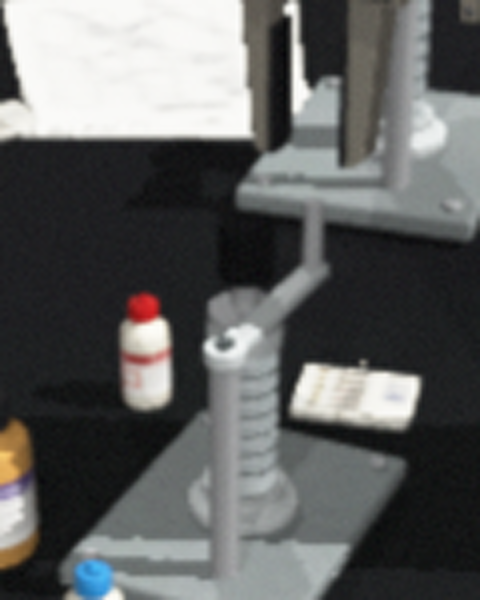

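Side view: the two fingers hang at crop x≈270 and 365, with the pin between them at x≈313, so they straddle it. I'll descend to TCP z≈160.

carry_out:
  dp:
    - [0,8,0]
    - [0,10,0]
    - [0,10,0]
    - [0,8,0]
    - [0,6,0]
    - [0,4,0]
    - [0,0,0]
    - [0,0,0]
  twist:
    - [0,0,0]
    - [0,0,0]
    - [0,0,0]
    - [0,0,0]
    - [0,0,0]
    - [0,0,0]
    - [0,0,0]
    - [0,0,0]
  fingers: [-0.3,-0.3,-0.3,-0.3,-0.3,-0.3,-0.3,-0.3]

```text
clock: 4.5
position: [531.4, 54.5, 159.4]
ee_rot: [0.348, -0.348, 0.616, -0.615]
force: [-0.8, 0.3, 0.0]
grip_width: 0.348
```

```bash
python3 plan.py
python3 - <<'E'
from h import *
s=snapshot("side")
crop(s,285,200,80,100,6,"s4.png")
E
```

```text
t 4.5 pos [531.4  54.5 159.4] F [-0.8  0.3  0. ] M [-0.04 -0.01  0.02] grip 0.348 j [ 0.1   0.29  1.89 -0.    0.96  0.64]
axes x,y,z cols
 [[-0.515 -0.     0.857]
 [-0.857 -0.    -0.515]
 [ 0.    -1.    -0.   ]]
O [566.8  81.6   0. ] stand frame pos -16.5 -41.4
world yaw to z=+X 0.11947092420538118 to -X -179.8805290757946
```

View pics/s4.png

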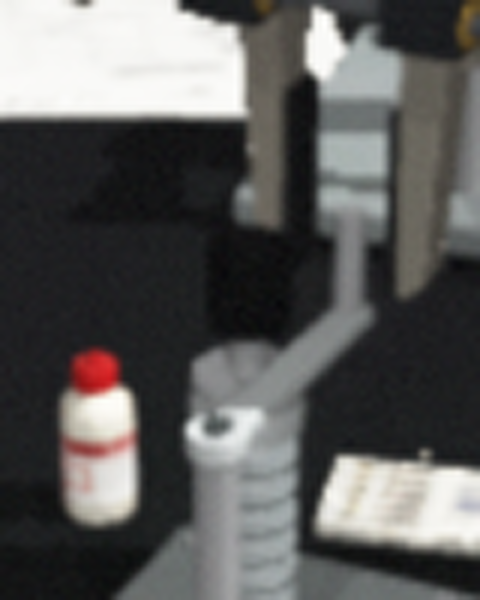

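carry_out:
  dp:
    - [0,0,-5]
    - [0,0,-5]
    - [0,0,-4]
    - [-1,0,-5]
    - [-1,0,-5]
    - [-1.5,0,-5]
    - [-1.5,0,-5]
    - [-1.5,0,-5]
  twist:
    - [0,0,0]
    - [0,0,0]
    - [0,0,0]
    - [0,0,0]
    - [0,0,0]
    - [0,0,0]
    - [0,0,0]
    - [0,0,0]
  fingers: [-0.3,-0.3,-0.3,-0.3,-0.3,-0.3,-0.3,-0.3]

```text
clock: 5.22
position: [501.0, 80.6, 159.6]
ee_rot: [-0.348, 0.348, -0.615, 0.615]
force: [-0.5, 0.1, 0.7]
grip_width: 0.351
```

carry_out:
  dp:
    - [-2.5,0,-5]
    - [-2.5,0,-5]
    - [-2.5,0,-5]
    - [-3,0,-4.5]
    - [-3,0,-4.5]
    - [-2.5,0,-4]
    - [-2.5,0,-3.5]
    - [0,0,0]
  twist:
    - [0,0,0]
    - [0,0,0]
    - [0,0,0]
    - [0,0,0]
    - [0,0,0]
    - [0,0,0]
    - [0,0,0]
    - [0,0,0]
  fingers: [-0.3,-0.3,-0.3,-0.3,-0.3,-0.3,-0.3,-0.3]

```text
clock: 5.88
position: [483.8, 113.0, 159.6]
ee_rot: [0.348, -0.348, 0.615, -0.615]
force: [-0.1, -0.1, -0.0]
grip_width: 0.352
```

```bash
python3 plan.py
python3 - <<'E'
from h import *
s=snapshot("side")
crop(s,285,200,100,100,6,"s5.png")
E
```

```text
t 5.88 pos [483.8 113.  159.6] F [-0.1 -0.1 -0. ] M [-0.05 -0.06 -0.06] grip 0.352 j [0.23 0.23 1.97 0.   0.94 0.77]
axes x,y,z cols
 [[-0.515  0.     0.857]
 [-0.857  0.    -0.515]
 [-0.    -1.     0.   ]]
O [566.8  81.6   0. ] stand frame pos -87.4 -15.7
world yaw to z=+X 0.08861414052767365 to -X -179.91138585947232
```

View pics/s5.png

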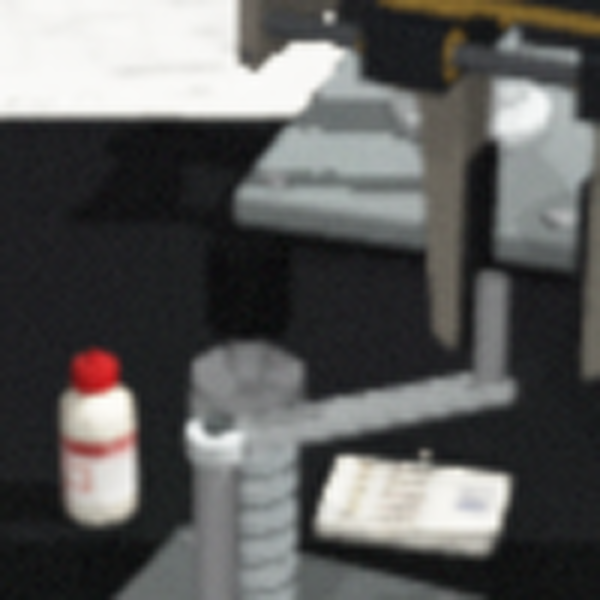

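The bar is swung well aside (pin at crop (492,320)), with no measurable force. I'll raise clear and re-measure the knob and keeper.

carry_out:
  dp:
    - [0,0,-2]
    - [0,-8,0]
    - [0,-15,0]
    - [0,-15,0]
    - [0,-15,0]
    - [0,-12,0]
    - [0,-5,0]
    - [0,0,0]
  twist:
    - [0,0,0]
    - [0,0,0]
    - [0,0,0]
    - [0,0,0]
    - [0,0,0]
    - [0,0,0]
    - [0,0,0]
    - [0,0,0]
  fingers: [-0.3,-0.3,-0.3,-0.3,-0.3,-0.3,0.3,0.3]

```text
clock: 6.6
position: [482.8, 113.3, 231.0]
ee_rot: [-0.349, 0.347, -0.615, 0.616]
force: [0.5, -0.5, 0.3]
grip_width: 0.472
```

```bash
python3 plan.py
python3 - <<'E'
from h import *
t=snapshot("top");s=snapshot("side")
crop(t,180,175,130,120,5,"t6.png");
s["frame"]=np.clip(s["frame"].astype(float)*4,0,255).astype(np.uint8)
crop(s,300,225,80,60,10,"s6.png")
E
```

```text
t 6.6 pos [482.8 113.3 231. ] F [ 0.5 -0.5  0.3] M [-0.   -0.03  0.02] grip 0.472 j [ 0.23  0.14  1.9  -0.    1.1   0.77]
axes x,y,z cols
 [[-0.516  0.002  0.857]
 [-0.857  0.    -0.516]
 [-0.001 -1.     0.002]]
O [566.8  81.6   0. ] stand frame pos -88.3 -16.0
world yaw to z=+X 0.13525686702821524 to -X -179.8647431329718
```

View pics/t6.png

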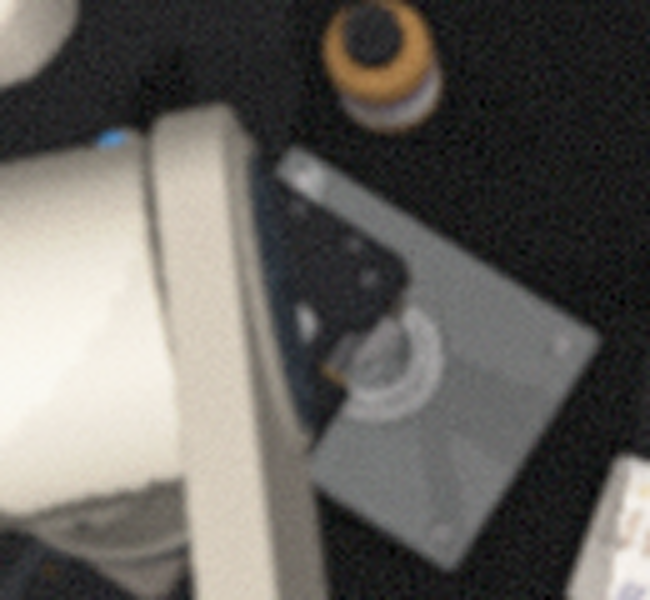

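View pics/s6.png

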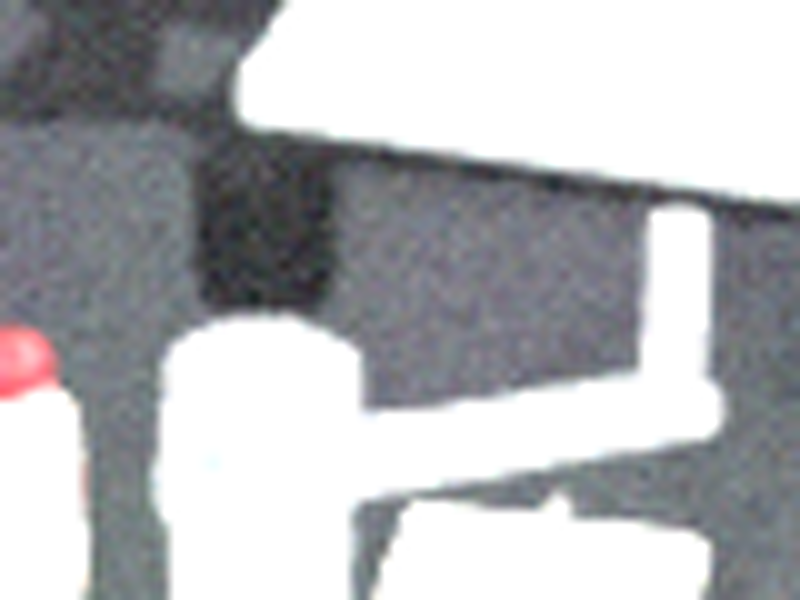

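Run:
```python
from plan import *
t=snapshot("top");s=snapshot("side")
im=cv2.imread("pics/top0.png");g=im.max(2)[222:250,236:262]
m=(cv2.resize(g,None,fx=8,fy=8,interpolation=cv2.INTER_CUBIC)<75).astype(np.uint8)
c=max(cv2.findContours(m,0,1)[0],key=lambda c:cv2.contourArea(c) if cv2.pointPolygonTest(c,(104,104),False)>=0 else 0)
(cx,cy),r=cv2.minEnclosingCircle(c);M=cv2.moments(c)
f=lambda p:((p[0]+.5)/8-.5+236,(p[1]+.5)/8-.5+222)
for p in((cx,cy),(M["m10"]/M["m00"],M["m01"]/M["m00"])):
    P=onz(t,f(p),172);d=P-O;print("knob top view",f(p),r/8,P.round(1),"stand",d@X,d@Y)
f10=lambda p:((p[0]+.5)/10-.5+300,(p[1]+.5)/10-.5+225)
P=onz(s,f10((266,158)),174);d=P-O;print("side",P.round(1),d@X,d@Y)
o,v=ray(s,f10((266,158)));print("ray dir in stand",v@X,v@Y)
P=onz(s,f10((682,212)),173);d=P-hinge;print("pin",P.round(1),d@X,d@Y,"q",np.arctan2(-d@X,-d@Y),np.hypot(d@X,d@Y))
print("bbox",cv2.boundingRect(c))
```

```text
t 6.7 pos [482.  113.1 229.4] F [-0.   1.2 -0.2] M [-0.01 -0.08 -0.04] grip 0.556 j [0.23 0.15 1.9  0.   1.1  0.77]
axes x,y,z cols
 [[-0.516 -0.     0.857]
 [-0.857 -0.    -0.516]
 [ 0.    -1.    -0.   ]]
O [566.8  81.6   0. ] stand frame pos -89.0 -16.5
world yaw to z=+X 0.13088489894667657 to -X -179.86911510105335
knob top view (248.52836990356445, 235.22820377349854) 7.167260646820068 [564.4  80.  172. ] stand -1.2718894342714029 -2.66358040889779
knob top view (248.48795019696118, 235.00650206340273) 7.167260646820068 [564.8  80.1 172. ] stand -0.9572836399396617 -2.36151025745726
side [566.7  85.2 174. ] -1.9277152643692999 3.04882064445395
ray dir in stand 0.37612589015999565 -0.8157294354621252
pin [493.2 112.2 173. ] -63.824249626023374 -66.57129363019196 q 0.7643342708200226 92.2240314447497
bbox (49, 53, 108, 113)
```

carry_out:
  dp:
    - [-2,0,10]
    - [-3,0,18]
    - [-3,0,18]
    - [-3,0,18]
    - [-2,0,14]
    - [-2,0,10]
    - [0,0,0]
    - [0,0,0]
  twist:
    - [0,0,0]
    - [0,0,0]
    - [0,0,0]
    - [0,0,0]
    - [0,0,0]
    - [0,0,0]
    - [0,0,0]
    - [0,0,0]
  fingers: [0.3,0.3,0.3,0.3,0.3,0.3,0.3,0.3]

```text
clock: 7.47
position: [565.2, 80.6, 229.0]
ee_rot: [0.348, -0.348, 0.616, -0.615]
force: [-0.9, -0.0, 0.5]
grip_width: 0.653
```

```bash
python3 plan.py
python3 - <<'E'
from h import *
s=snapshot("side")
s["frame"]=np.clip(s["frame"].astype(float)*3,0,255).astype(np.uint8)
crop(s,290,190,80,100,6,"s7.png")
E
```

```text
t 7.47 pos [565.2  80.6 229. ] F [-0.9 -0.   0.5] M [-0.04 -0.06 -0.02] grip 0.653 j [0.14 0.27 1.75 0.   1.13 0.68]
axes x,y,z cols
 [[-0.516 -0.001  0.857]
 [-0.857 -0.    -0.516]
 [ 0.001 -1.    -0.001]]
O [566.8  81.6   0. ] stand frame pos -0.9 -1.7
world yaw to z=+X 0.15300284316065174 to -X -179.84699715683936
```

View pics/s7.png

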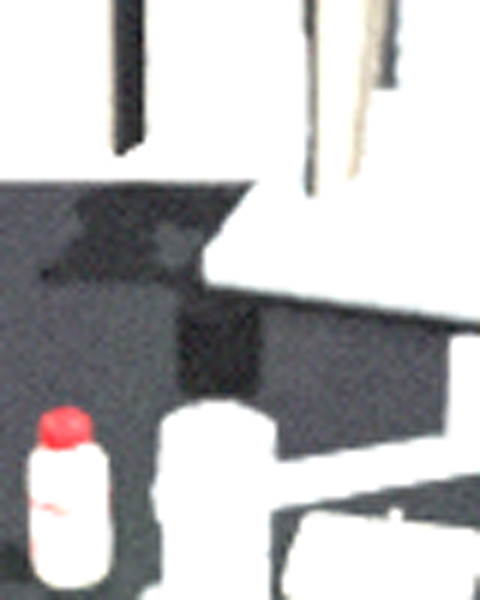

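The knob at crop (219,345) sits between the fingers (inner faces at about 147 and 306). I'll descend to TCP z≈155.

carry_out:
  dp:
    - [0,10,0]
    - [0,15,0]
    - [0,15,0]
    - [0,14,0]
    - [0,10,0]
    - [0,7,0]
    - [0,3,0]
    - [0,0,0]
  twist:
    - [0,0,0]
    - [0,0,0]
    - [0,0,0]
    - [0,0,0]
    - [0,0,0]
    - [0,0,0]
    - [0,0,0]
    - [0,0,0]
  fingers: [0.3,0.3,0.3,0.3,0.3,0.3,0.3,0.3]

```text
clock: 8.18
position: [564.9, 80.9, 155.0]
ee_rot: [0.348, -0.348, 0.616, -0.615]
force: [-0.5, -0.5, -0.2]
grip_width: 0.649
```

carry_out:
  dp:
    - [0,0,0]
    - [0,0,0]
    - [0,0,0]
    - [0,0,0]
    - [0,0,0]
    - [0,0,0]
    - [0,0,0]
    - [0,0,0]
  twist:
    - [0,0,0]
    - [0,0,0]
    - [0,0,0]
    - [0,0,0]
    - [0,0,0]
    - [0,0,0]
    - [0,0,0]
    - [0,0,0]
  fingers: [-0.2,-0.2,-0.2,-0.2,-0.25,-0.25,-0.3,-0.3]
  squeeze: 3

```text
clock: 8.85
position: [565.4, 80.8, 155.6]
ee_rot: [-0.348, 0.348, -0.615, 0.615]
force: [-0.0, 0.1, -0.6]
grip_width: 0.352
```

```bash
python3 plan.py
python3 - <<'E'
from h import *
s=snapshot("side")
s["frame"]=np.clip(s["frame"].astype(float)*2,0,255).astype(np.uint8)
crop(s,290,190,80,100,6,"s8.png")
E
```

```text
t 8.85 pos [565.4  80.8 155.6] F [-0.   0.1 -0.6] M [ 0.01 -0.01 -0.06] grip 0.352 j [0.14 0.35 1.81 0.   0.98 0.68]
axes x,y,z cols
 [[-0.515  0.     0.857]
 [-0.857  0.    -0.515]
 [-0.    -1.     0.   ]]
O [566.8  81.6   0. ] stand frame pos -0.8 -1.4
world yaw to z=+X 0.11656547738430821 to -X -179.8834345226157
```

View pics/s8.png

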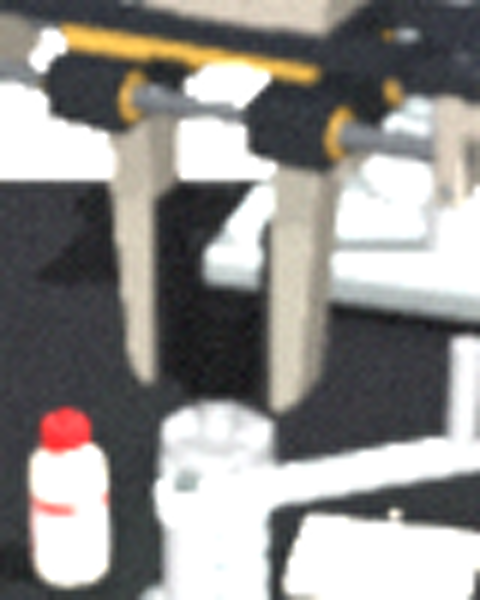

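The fingers flank the knob at the correct height. Closing gently with 3 N and watching the side force.

carry_out:
  dp:
    - [0,0,0]
    - [0,0,0]
    - [0,0,0]
    - [0,0,0]
    - [0,0,0]
    - [0,0,0]
    - [0,0,0]
    - [0,0,0]
  twist:
    - [0,0,0]
    - [0,0,0]
    - [0,0,0]
    - [0,0,0]
    - [0,0,0]
    - [0,0,0]
    - [0,0,0]
    - [0,0,0]
  fingers: [-0.35,-0.37,-0.39,-0.41,-0.43,-0.45,-0.5,-0.5]
  squeeze: 3

```text
clock: 9.57
position: [565.7, 80.8, 155.7]
ee_rot: [-0.348, 0.348, -0.615, 0.616]
force: [1.9, -1.2, 0.2]
grip_width: 0.281
```

Run:
```python
from plan import *
for i in range(3): snapshot("side"); st=state(); print("FX,FY,FZ",st["force"]@X,st["force"]@Y,st["force"][2],st["ft_torque"].round(2),st["grip_width"],st["position"].round(1))
```

```text
t 9.57 pos [565.7  80.8 155.7] F [ 1.9 -1.2  0.2] M [-0.23 -0.44  0.02] grip 0.281 j [ 0.14  0.35  1.81 -0.    0.98  0.68]
axes x,y,z cols
 [[-0.515  0.001  0.857]
 [-0.857 -0.    -0.515]
 [-0.    -1.     0.001]]
O [566.8  81.6   0. ] stand frame pos -0.6 -1.3
world yaw to z=+X 0.11625652946017742 to -X -179.88374347053983
FX,FY,FZ 2.8760853731584777 -0.4184895478325419 0.9703284934005006 [-0.25 -0.46 -0.02] 0.28369620688184816 [565.6  80.8 155.7]
FX,FY,FZ 2.0672452485701522 0.598380194742037 1.1690333474264551 [-0.28 -0.44  0.02] 0.2803232290586811 [565.7  80.8 155.7]
FX,FY,FZ 2.7165791080743196 -0.8907900577258131 1.2635443271736522 [-0.2  -0.48 -0.  ] 0.28427990818199383 [565.6  80.8 155.7]
```

carry_out:
  dp:
    - [0,0,0.3]
    - [0,0,0]
    - [0,0,0.3]
    - [0,0,0]
    - [0,0,0]
    - [0,0,0]
    - [0,0,0]
    - [0,0,0]
  twist:
    - [0,0,0]
    - [0,0,0]
    - [0,0,0]
    - [0,0,0]
    - [0,0,0]
    - [0,0,0]
    - [0,0,0]
    - [0,0,0]
  fingers: [-0.5,-0.5,-0.5,-0.5,-0.5,-0.5,-0.5,-0.5]
  squeeze: 3

```text
clock: 10.38
position: [565.8, 80.6, 155.6]
ee_rot: [0.348, -0.348, 0.616, -0.615]
force: [0.5, 0.9, 2.0]
grip_width: 0.282
```

Run:
```python
from plan import *
for i in range(3): snapshot("side"); st=state(); print("FX,FY,FZ",st["force"]@X,st["force"]@Y,st["force"][2],st["ft_torque"].round(2),st["grip_width"],st["position"].round(1))
```

```text
t 10.38 pos [565.8  80.6 155.6] F [0.5 0.9 2. ] M [-0.07 -0.16 -0.03] grip 0.282 j [0.14 0.35 1.81 0.   0.98 0.68]
axes x,y,z cols
 [[-0.515 -0.     0.857]
 [-0.857  0.    -0.515]
 [-0.    -1.    -0.   ]]
O [566.8  81.6   0. ] stand frame pos -0.3 -1.4
world yaw to z=+X 0.11863178677735503 to -X -179.88136821322266
FX,FY,FZ 0.32853274565697205 0.36216789523257986 2.0538461844344935 [ 0.08 -0.22  0.03] 0.28655236349331936 [565.8  80.6 155.6]
FX,FY,FZ 0.22464701110662424 0.0747540873157258 2.2546081821805473 [-0.02 -0.21  0.03] 0.28023022029465905 [565.9  80.6 155.6]
FX,FY,FZ 0.016585452080436814 0.9251770783146505 2.5545567267495417 [ 0.03 -0.16 -0.02] 0.2809727027659175 [565.9  80.6 155.6]
```

Side force is nulled. Tightening the grip.

carry_out:
  dp:
    - [0,0,0]
    - [0,0,0]
    - [0,0,0]
    - [0,0,0]
    - [0,0,0]
    - [0,0,0]
    - [0,0,0]
    - [0,0,0]
  twist:
    - [0,0,0]
    - [0,0,0]
    - [0,0,0]
    - [0,0,0]
    - [0,0,0]
    - [0,0,0]
    - [0,0,0]
    - [0,0,0]
  fingers: [-0.5,-0.6,-0.7,-0.7,-0.7,-0.7,-0.7,-0.7]
  squeeze: 25

```text
clock: 11.2
position: [565.9, 80.5, 155.6]
ee_rot: [0.348, -0.348, 0.616, -0.615]
force: [0.6, 0.6, 3.2]
grip_width: 0.277
```

Run:
```python
from plan import *
for i in range(3): snapshot("side"); st=state(); print("FX,FY,FZ",st["force"]@X,st["force"]@Y,st["force"][2],st["ft_torque"].round(2),st["grip_width"],st["position"].round(1))
```

```text
t 11.2 pos [565.9  80.5 155.6] F [0.6 0.6 3.2] M [ 0.15 -0.13 -0.01] grip 0.277 j [0.14 0.35 1.81 0.   0.98 0.68]
axes x,y,z cols
 [[-0.515  0.     0.857]
 [-0.857  0.    -0.515]
 [-0.    -1.    -0.   ]]
O [566.8  81.6   0. ] stand frame pos -0.3 -1.4
world yaw to z=+X 0.11759513227400176 to -X -179.882404867726
FX,FY,FZ 0.5289940902165238 0.18003994084234043 2.397806468264019 [ 0.19 -0.1  -0.03] 0.27425076792986725 [565.9  80.5 155.6]
FX,FY,FZ 0.42812348419989177 1.1489390604693375 3.734277668598212 [ 0.14 -0.08 -0.03] 0.2768295386182538 [565.9  80.5 155.6]
FX,FY,FZ -1.0602142185770471 1.9942664121386864 2.730751082055382 [ 0.17 -0.12 -0.01] 0.2758740795726648 [565.9  80.5 155.6]
```

carry_out:
  dp:
    - [0,-0.5,0]
    - [0,-1,0]
    - [0,-1,0]
    - [0,-1,0]
    - [0,-1,0]
    - [0,-0.5,0]
    - [0,0,0]
    - [0,0,0]
  twist:
    - [0,0,0]
    - [0,0,0]
    - [0,0,0]
    - [0,0,0]
    - [0,0,0]
    - [0,0,0]
    - [0,0,0]
    - [0,0,0]
  fingers: [-0.7,-0.7,-0.7,-0.7,-0.7,-0.7,-0.7,-0.7]

```text
clock: 12.02
position: [565.7, 80.5, 160.6]
ee_rot: [0.348, -0.348, 0.615, -0.615]
force: [0.0, -1.6, -1.5]
grip_width: 0.278
```

Run:
```python
from plan import *
for i in range(3): s=snapshot("side"); st=state(); print("FX,FY,FZ",st["force"]@X,st["force"]@Y,st["force"][2],st["ft_torque"].round(2),st["grip_width"],st["position"].round(1))
cv2.imwrite("pics/s9full.png",s["frame"])
crop(s,290,190,80,100,6,"s9.png")
```

```text
t 12.02 pos [565.7  80.5 160.6] F [ 0.  -1.6 -1.5] M [-0.25 -0.18 -0.06] grip 0.278 j [ 0.14  0.34  1.81 -0.    0.99  0.68]
axes x,y,z cols
 [[-0.515 -0.     0.857]
 [-0.857 -0.    -0.515]
 [ 0.    -1.    -0.   ]]
O [566.8  81.6   0. ] stand frame pos -0.4 -1.6
world yaw to z=+X 0.11517980014640188 to -X -179.8848201998536
FX,FY,FZ 0.30802623741101226 0.3293638807203158 -1.1172774316096994 [-0.18 -0.14 -0.02] 0.2743086126896375 [565.8  80.4 160.6]
FX,FY,FZ 1.006384670035478 -1.2269399206011815 -1.2753719576978557 [-0.25 -0.14  0.01] 0.27597792514238073 [565.8  80.5 160.6]
FX,FY,FZ 0.3095857357189444 0.13841450593085333 -1.1237792586071567 [-0.23 -0.17 -0.06] 0.27574773488350346 [565.8  80.5 160.6]
```

View pics/s9.png

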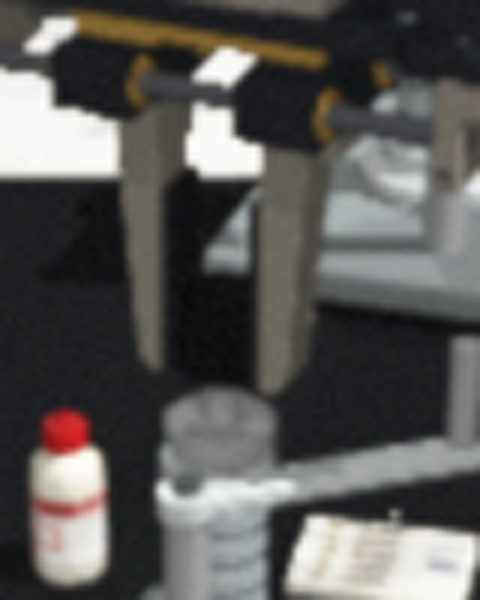

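The collar rim moved up (crop y 403→388) and the side forces are small, so the plunger is coming with the grip. Drawing another 30 mm.

carry_out:
  dp:
    - [0,-1,0]
    - [0,-2,0]
    - [0,-2,0]
    - [0,-2,0]
    - [0,-2,0]
    - [0,-2,0]
    - [0,-2,0]
    - [0,-2,0]
  twist:
    - [0,0,0]
    - [0,0,0]
    - [0,0,0]
    - [0,0,0]
    - [0,0,0]
    - [0,0,0]
    - [0,0,0]
    - [0,0,0]
  fingers: [-0.7,-0.7,-0.7,-0.7,-0.7,-0.7,-0.7,-0.7]

```text
clock: 12.83
position: [565.8, 80.5, 175.8]
ee_rot: [0.348, -0.348, 0.616, -0.615]
force: [0.2, 0.1, -1.7]
grip_width: 0.277
```

carry_out:
  dp:
    - [0,-2,0]
    - [0,-2,0]
    - [0,-2,0]
    - [0,-2,0]
    - [0,-2,0]
    - [0,-2,0]
    - [0,-2,0]
    - [0,-1,0]
  twist:
    - [0,0,0]
    - [0,0,0]
    - [0,0,0]
    - [0,0,0]
    - [0,0,0]
    - [0,0,0]
    - [0,0,0]
    - [0,0,0]
  fingers: [-0.7,-0.7,-0.7,-0.7,-0.7,-0.7,-0.7,-0.7]

```text
clock: 13.5
position: [566.0, 80.5, 190.9]
ee_rot: [-0.348, 0.348, -0.615, 0.616]
force: [0.5, -0.3, -0.8]
grip_width: 0.277
```

Run:
```python
from plan import *
for i in range(3): s=snapshot("side"); st=state(); print("FX,FY,FZ",st["force"]@X,st["force"]@Y,st["force"][2],st["ft_torque"].round(2),st["grip_width"],st["position"].round(1))
cv2.imwrite("pics/s10full.png",s["frame"])
crop(s,295,225,60,60,10,"s10.png")
```

```text
t 13.5 pos [566.   80.5 190.9] F [ 0.5 -0.3 -0.8] M [-0.04 -0.02 -0.02] grip 0.277 j [0.14 0.31 1.78 0.   1.05 0.68]
axes x,y,z cols
 [[-0.515  0.     0.857]
 [-0.857  0.    -0.515]
 [-0.    -1.     0.   ]]
O [566.8  81.6   0. ] stand frame pos -0.2 -1.4
world yaw to z=+X 0.11880276681340184 to -X -179.88119723318658
FX,FY,FZ 0.018463821530670863 0.3348741667818462 -0.8884948200284097 [-0.02 -0.07 -0.01] 0.27672602485981673 [566.1  80.5 191. ]
FX,FY,FZ -0.029170079158989202 -0.43557692162254 -2.6756970598434484 [-0.   -0.02  0.03] 0.2764782471544515 [566.   80.5 190.8]
FX,FY,FZ -0.20136205777625454 -0.7595746460728389 -1.590181305897045 [-0.07 -0.05 -0.02] 0.27784593933496304 [565.9  80.5 190.7]
```

View pics/s10.png

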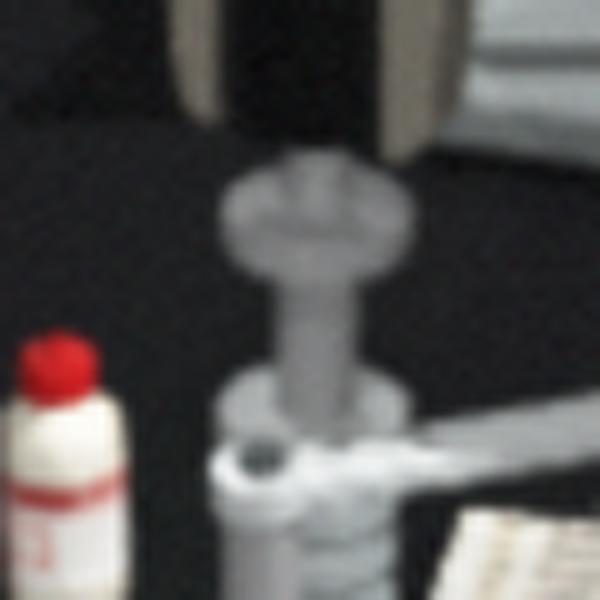

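The plunger has come out with the grip: collar at crop (315,215), rod (315,340), bar still aside. The measured lift is 35.2 mm, so I'll do the rest now.

carry_out:
  dp:
    - [0,-1,0]
    - [0,-1,0]
    - [0,-1,0]
    - [0,-1,0]
    - [0,-0.8,0]
    - [0,0,0]
    - [0,0,0]
    - [0,0,0]
  twist:
    - [0,0,0]
    - [0,0,0]
    - [0,0,0]
    - [0,0,0]
    - [0,0,0]
    - [0,0,0]
    - [0,0,0]
    - [0,0,0]
  fingers: [-0.7,-0.7,-0.7,-0.7,-0.7,-0.7,-0.7,-0.7]

```text
clock: 14.32
position: [565.8, 80.5, 195.4]
ee_rot: [0.348, -0.348, 0.615, -0.615]
force: [-0.1, 0.2, -2.7]
grip_width: 0.277
```

Run:
```python
from plan import *
fr=0
for i in range(4): s=snapshot("side"); fr=fr+s["frame"].astype(float); st=state(); print("FX,FY,FZ",st["force"]@X,st["force"]@Y,st["force"][2],st["grip_width"],st["position"].round(2))
s["frame"]=np.clip(fr/4*1.3,0,255).astype(np.uint8); cv2.imwrite("pics/s11full.png",s["frame"])
crop(s,305,225,40,60,10,"s11.png")
# expected rim/groove line pixels, near side of the rod
for z in (120,160,168): print(z,proj(s,[*(O[:2]),z]))
print("px/mm vert",(proj(s,[*(O[:2]),120])-proj(s,[*(O[:2]),160]))/40)
t=snapshot("top");crop(t,180,175,130,120,5,"t11.png")
```

```text
t 14.32 pos [565.8  80.5 195.4] F [-0.1  0.2 -2.7] M [-0.06 -0.03  0.01] grip 0.277 j [ 0.14  0.3   1.78 -0.    1.06  0.68]
axes x,y,z cols
 [[-0.515 -0.     0.857]
 [-0.857 -0.    -0.515]
 [ 0.    -1.    -0.   ]]
O [566.8  81.6   0. ] stand frame pos -0.3 -1.5
world yaw to z=+X 0.11909302251933696 to -X -179.88090697748066
FX,FY,FZ -0.21311961458263287 -0.08549210081304764 -2.240546779998196 0.27531217714945155 [565.84  80.51 195.36]
FX,FY,FZ 0.4456564016894788 -0.07915340403942644 -1.3888543252853636 0.2736751843874034 [565.81  80.48 195.31]
FX,FY,FZ 0.45831120278126 -0.4017955188032614 -0.7077633622013608 0.27844063944044267 [565.84  80.49 195.33]
FX,FY,FZ 0.18235015428538376 0.6876507093891333 -1.5835728551040502 0.2778291528461716 [565.84  80.49 195.32]
120 [325.69697784 264.84934872]
160 [325.84873363 246.20492836]
168 [325.87968232 242.38804685]
px/mm vert [-0.00379389  0.46611051]
```

View pics/s11.png

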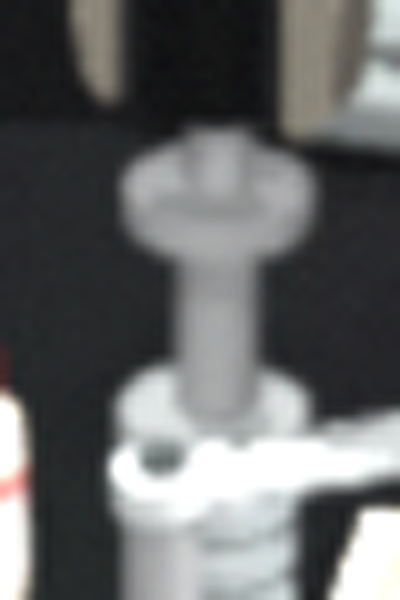

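View pics/t11.png

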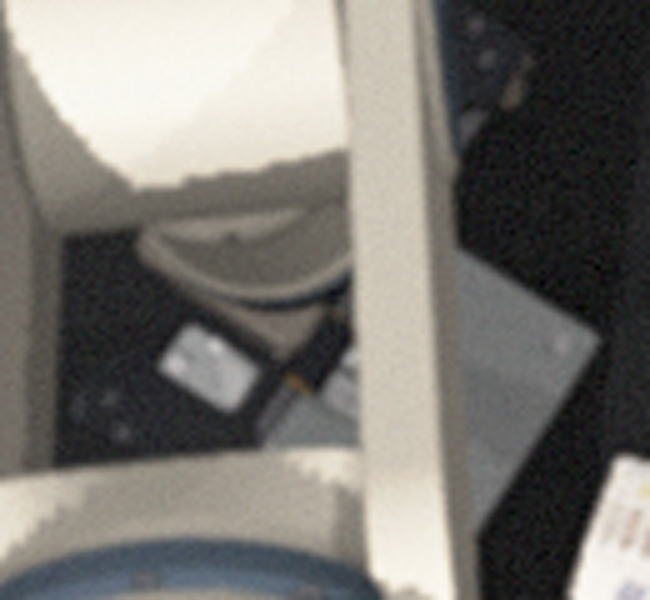

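Run:
```python
from plan import *
s=snapshot("side")
v=np.array(s["position"])-O;v[2]=0;v/=np.linalg.norm(v)
print("rim front of rod px",proj(s,O+8*v+[0,0,120]),"collar bottom front",proj(s,O+18*v+[0,0,160]))
for f in("s9full","s10full","s11full"):
    g=cv2.imread(f"pics/{f}.png").astype(float).mean(2)/(1.3 if f=="s11full" else 1);print(f,[(y,round(g[y,324:328].mean())) for y in range(228,274)])
# pre-lift compare of stand features: pillar/base by phase correlation in side view
a=cv2.imread("pics/side0.png",0)[300:342,275:370].astype(np.float32);b=cv2.cvtColor(s["frame"],cv2.COLOR_BGR2GRAY)[300:342,275:370].astype(np.float32)
print("stand shift px",cv2.phaseCorrelate(a,b,cv2.createHanningWindow(a.shape[::-1],cv2.CV_32F)))
```

```text
t 14.57 pos [565.8  80.5 195.4] F [-0.3  0.4 -1.3] M [-0.02 -0.01  0.05] grip 0.277 j [0.14 0.3  1.78 0.   1.06 0.68]
axes x,y,z cols
 [[-0.515 -0.     0.857]
 [-0.857  0.    -0.515]
 [ 0.    -1.    -0.   ]]
O [566.8  81.6   0. ] stand frame pos -0.3 -1.4
world yaw to z=+X 0.11821011331328425 to -X -179.88178988668673
rim front of rod px [325.68028708 266.89274406] collar bottom front [325.81304736 250.59993094]
s9full [(228, 45), (229, 62), (230, 83), (231, 125), (232, 139), (233, 119), (234, 91), (235, 53), (236, 21), (237, 18), (238, 16), (239, 16), (240, 18), (241, 17), (242, 14), (243, 16), (244, 16), (245, 15), (246, 16), (247, 15), (248, 16), (249, 15), (250, 17), (251, 14), (252, 16), (253, 23), (254, 58), (255, 99), (256, 117), (257, 121), (258, 127), (259, 129), (260, 127), (261, 118), (262, 115), (263, 120), (264, 128), (265, 131), (266, 130), (267, 124), (268, 123), (269, 146), (270, 202), (271, 227), (272, 235), (273, 226)]
s10full [(228, 16), (229, 16), (230, 17), (231, 17), (232, 16), (233, 15), (234, 18), (235, 15), (236, 17), (237, 15), (238, 15), (239, 34), (240, 89
[... 328 characters left out ...]
268, 147), (269, 178), (270, 213), (271, 228), (272, 234), (273, 225)]
s11full [(228, 16), (229, 16), (230, 16), (231, 15), (232, 17), (233, 15), (234, 17), (235, 16), (236, 18), (237, 43), (238, 91), (239, 113), (240, 119), (241, 125), (242, 128), (243, 128), (244, 121), (245, 114), (246, 113), (247, 124), (248, 130), (249, 130), (250, 126), (251, 117), (252, 112), (253, 113), (254, 115), (255, 121), (256, 125), (257, 126), (258, 126), (259, 126), (260, 127), (261, 127), (262, 127), (263, 128), (264, 128), (265, 128), (266, 125), (267, 136), (268, 149), (269, 185), (270, 196), (271, 196), (272, 196), (273, 196)]
stand shift px ((-0.06401662340613257, 0.6399660023395164), 0.7398409039885909)
```

Run:
```python
from plan import *
s=snapshot("side");cv2.imwrite("pics/s12full.png",s["frame"])
c=cv2.imread("pics/s8.png").astype(float).mean(2)/2
g=cv2.resize(c,(80,100),interpolation=cv2.INTER_AREA)
print("s8",[(190+y,round(g[y,34:38].mean())) for y in range(60,80)])
A=cv2.imread("pics/side0.png",0).astype(np.float32);B=cv2.imread("pics/s12full.png",0).astype(np.float32)
for n,(x0,y0,w,h) in dict(base_left=(275,310,30,25),base_front=(325,325,30,22),base_right=(345,290,28,25),pillar=(312,264,16,30),redbottle=(290,255,22,36),blue=(275,320,26,42),smallstand=(385,260,70,70)).items():
    a=A[y0-4:y0+h+4,x0-4:x0+w+4];b=B[y0:y0+h,x0:x0+w]
    r=cv2.matchTemplate(a,b,cv2.TM_CCOEFF_NORMED);_,v,_,l=cv2.minMaxLoc(r)
    x,y=l;o=lambda p,q,t:.5*(p-t)/(p-2*q+t)
    dx=o(r[y,x-1],r[y,x],r[y,x+1]) if 0<x<8 else 9;dy=o(r[y-1,x],r[y,x],r[y+1,x]) if 0<y<8 else 9
    print(n,round(v,3),round(4-(x+dx),2),round(4-(y+dy),2))
crop(s,265,240,120,110,5,"s12.png")
```

```text
t 14.62 pos [565.9  80.5 195.4] F [-0.3  0.6 -2.8] M [-0.06 -0.03  0.  ] grip 0.275 j [ 0.14  0.3   1.78 -0.    1.06  0.68]
axes x,y,z cols
 [[-0.515 -0.     0.857]
 [-0.857 -0.    -0.515]
 [ 0.    -1.    -0.   ]]
O [566.8  81.6   0. ] stand frame pos -0.2 -1.5
world yaw to z=+X 0.11815957250225768 to -X -179.88184042749774
s8 [(250, 15), (251, 16), (252, 17), (253, 17), (254, 15), (255, 19), (256, 44), (257, 93), (258, 116), (259, 122), (260, 125), (261, 126), (262, 126), (263, 120), (264, 114), (265, 115), (266, 124), (267, 127), (268, 127), (269, 127)]
base_left 0.925 0.05 0.21
base_front 0.999 -0.04 0.0
base_right 0.926 -0.39 0.34
pillar 0.914 0.07 0.38
redbottle 0.97 0.6 -0.18
blue 0.989 0.01 0.04
smallstand 0.943 -0.27 0.11
```

View pics/s12.png

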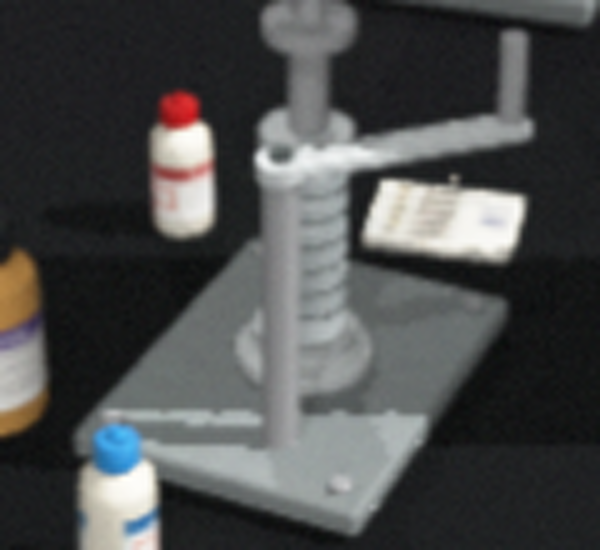

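The stand has not moved: the sunlit base front corner shifted 0.0 px, and the larger residuals elsewhere lie in new arm shadow. The collar edge rose 19 px, about 40 mm, so there was no slip. I'll make the final 0.3 mm trim and hold.

carry_out:
  dp:
    - [0,-0.3,0]
    - [0,0,0]
    - [0,0,0]
    - [0,0,0]
    - [0,0,0]
    - [0,0,0]
    - [0,0,0]
    - [0,0,0]
  twist:
    - [0,0,0]
    - [0,0,0]
    - [0,0,0]
    - [0,0,0]
    - [0,0,0]
    - [0,0,0]
    - [0,0,0]
    - [0,0,0]
  fingers: [-0.7,-0.7,-0.7,-0.7,-0.7,-0.7,-0.7,-0.7]

```text
clock: 15.33
position: [565.9, 80.5, 195.7]
ee_rot: [0.348, -0.348, 0.615, -0.615]
force: [-0.2, -0.5, -2.7]
grip_width: 0.276
```

Run:
```python
from plan import *
s=snapshot("side");g=s["frame"].astype(float).mean(2);print([(y,round(g[y,324:328].mean())) for y in range(262,272)],state()["position"].round(2),state()["joint_velocities"].round(3))
from bench import job_done
print(job_done())
```

```text
t 15.33 pos [565.9  80.5 195.7] F [-0.2 -0.5 -2.7] M [ 0.01 -0.03  0.02] grip 0.276 j [0.14 0.3  1.78 0.   1.06 0.68]
axes x,y,z cols
 [[-0.515 -0.     0.857]
 [-0.857  0.    -0.515]
 [-0.    -1.    -0.   ]]
O [566.8  81.6   0. ] stand frame pos -0.3 -1.4
world yaw to z=+X 0.11828339244926432 to -X -179.88171660755074
[(262, 128), (263, 128), (264, 130), (265, 128), (266, 116), (267, 130), (268, 150), (269, 196), (270, 220), (271, 228)] [565.88  80.49 195.7 ] [-0.     0.002 -0.001 -0.     0.     0.001]
the job is handed in; nothing more can be done
None
```

I swung the keeper bar aside, drew the plunger up by its knob until the groove reached the rim, and handed the job in with the plunger still gripped and held still. The arm's clock read about 15 s at hand-in.

**Keeper:** I pushed it by its pin with the fingers loosely around it. It measured about 0.76 rad afterwards, and later pictures showed it still aside.

**Plunger:** I nulled the side force before tightening the grip to 25 N. The measured lift was 40.1 mm, and the camera showed the collar risen about 40 mm, so there was no sign of slipping. The dark groove shows as a dip at row 266, where the rim was expected at about row 267. Side forces stayed within about 2 N during the lift.

**Stand:** The sunlit front corner of its base moved 0.0 px between the first and last side views.

**Checks that disagreed:**
- **Image shifts:** Patches on the stand and nearby objects that lay in new arm shadow or were newly uncovered gave shifts of up to 0.6 px. I put these down to the shading.
- **Knob position:** The first estimates from the two views differed by 1–2 mm along the jaws and about 5 mm across them. The force nulling settled only the jaw direction.
- **Top view:** The arm blocked it at the end, so the final checks use the side view and the arm's own readings.

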